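# Pack the sanding block into its kit box and close the lid

### The arm

A 6-joint arm with a two-finger parallel gripper is mounted at the origin on a cart in front of the work surface, level with it; the furniture and walls round the work are solid. World frame = base frame: x ahead of the robot, y to its left, z up, the work surface at z = 0. Lengths are in m, angles in rad, forces in N, time in s.
With the tool pointing down it reaches from about 0.35 to 0.775 m from the base axis. Payload 5.5 kg.
Tool frame: the origin (TCP) lies at the very end of the fingers, on their centre line; the grasp point (between the pads) lies 19 mm behind it; z points along the fingers, y is the line along which they close (so a half turn about z gives the same grasp; the last joint's range is limited). The gripper opens to 85 mm and grips with 20 to 120 N. Pads are 22 mm wide; open, the fingers measure 114 mm over their backs; the gripper's body (76 mm by 85 mm) begins 54 mm behind the grasp point. The pads swing forward as they close: fully open they stand 13 mm farther back than shut.
Start: joints at [0.975, 0.313, 0.046, 1.304, 0, 1.431], TCP at [0.253, 0.516, 0.231] pointing down, gripper open.
Joint ranges: [-2.76, 2.76], [-0.86, 1.69], [-1.03, 1.26], [-2.2, 2.34], [-1.47, 1.5], [-3.14, 3.14]. Speed limits (rad/s): [2.57, 2.57, 3.14, 3.14, 3.14, 3.14].

### API

Orientations are given as a unit quaternion [w, x, y, z].
In Python, from workcell import env, cams, ticket, spotter gives the robot as it stands.
- The arm moves only by the tool jog_arm, never from a script. Its argument "increments" is a list that holds one entry, the list of rows, each a list of 7 numbers: the shift along the tool's x, y, z in units of 0.25 m (1.0 is 0.25 m), then the turn, a rotation vector about the tool's x, y, z in units of 180 degrees (1.0 is 180 degrees), then the closure in counts, from 0 (fully open) to 255 (shut). A call has 1 to 20 rows; each row shifts and turns the commanded pose from where the row before left it, along the tool's axes as they then stand; what a row does not reach is not made up. A row lasts 1/10 s, in which the tool goes at most 50 mm and 8.59 degrees, less where a joint would pass 70% of its speed; a pose out of reach is approached as far as the arm can. A call with a number of a shift or a turn outside -1 to 1 is refused whole. A call with a gripper value outside its range is refused whole. The fingers move at their own pace and stop on an object; "force" is the grip in N (left out, the last holds). Time passes only in rows, so rows that do not move let the fingers close. It gives the time, the measured TCP pose, the force, the opening and the grip force at its end, in the units of the state.
- env.get_state(): the state, without advancing time (a new reading comes with each control period).
- cams.read_camera(name): name is "scene" or "top" or "wrist"; returns a dict with "pixels" (420x560x3 uint8, red, green, blue), "fx", "fy", "cx", "cy" (pixels), "k1" (the pictures are not rectified: a ray, as slopes to the right and down, at radius r is drawn at 1 + k1 r^2 times it, then the intrinsics apply), "xyz" and "attitude" of the camera in the world; the wrist camera has in their place "mount" (4x4, takes a point from camera to tool coordinates, whose origin is the TCP and whose axes are the flange's). Camera axes: x right, y down, z forward; pixel columns grow to the right and rows downward; lengths in m; the calibration is good to about 2 mm. A picture is of the moment at which its call begins: read the wrist's pose just before it. There is no depth.
- ticket.hand_in(): hands the job in; it is judged then, once.
Trained networks look in the newest picture that a camera, given by its name, has taken for a name from the list of things; names that differ only in an ending like _2 or _b are one class to them, and where a whole thing is asked for, a point or a joint stands for the part that bears it (a point fixed in the world has none). Each returns a list of dicts, best first, with "conf" (0 to 1); they miss things now and then, are a little off and sometimes report something else, mostly with a low value. They report only what shows in the picture. A call takes as long as a camera call.
- spotter.find_in(target, camera): "uv" ([column, row] in pixels, amid what is visible of it).
- spotter.cut_out(target, camera): "region" (420x560 bool, what is visible of it) and "uv" ([column, row] in pixels, amid what is visible of it).
- spotter.landmark_of(target, camera): "uv" ([column, row] in pixels: a listed point, or the origin of a listed thing).
The state is a dict: "clock": time; "joint_pos": joint angles; "qvel": joint speeds; "tau": joint torques, N m; "tcp_pos": TCP position; "orientation": TCP orientation; "wrist_force": force on the tool from outside, world axes, zero at the start; "ft_torque": the same for the moment, N m; "finger_gap": finger opening in m; "grip_force": force on a finger pad.
Only numpy, scipy, OpenCV 4.12 (cv2) and the standard library are available. Lean on these libraries where they do the work, as an engineer would, in place of code of your own. Each camera call takes 0.05 s, during which the arm holds its last target. There are 200 camera calls.

### The job

Pack the sanding block from the sloping rest into the empty bay of the kit box (the one with the cork pad): set it down gently so that it lies flat on its broad face on the pad, below the rim. Then shut the lid fully and let go; leave the wax tin in its own bay and the other things where they are.

Things in the scene. Friction and masses are not known exactly. Their poses are not given: they have to be found in the camera images.
- block: Loose pale wooden sanding block with rounded edges, 52 x 75 x 34 mm, 50 to 100 g. Starts lying on its broad face on the sloping rest, lower end against the rest's lip. Origin: centre of its underside; its x and y axes lie 0.43 rad askew to its sides, so use point block_mid for its sides.
- block_mid (a point): Centre of the sanding block. x: across its 52 mm width (the way to grip it); y: along its 75 mm length; z: through its 34 mm height, out of its upper face. On the rest y points up the slope and x is level, along rest_slope's -y.
- rest_slope (a point): Point on the board of the fixed plywood rest, mid width, 38 mm up the slope from the lip. z: square out of the board, 29 deg (0.5 rad) from vertical, leaning to the robot's right; x: up the slope; y: level. Board 150 mm wide (y), 118 mm long, upper edge 75 mm above the worktop; the lip across its low (right) end stands 12 mm above the board. The block lies up to 15 mm to either side of this point.
- kit_box: Fixed wooden box, 126 (x) by 240 (y) by 52 mm high, origin under its centre on the worktop, front to -x, lid hinged on the far (+x) rim. Walls and floor 8 mm, rim 44 mm above the inner floor. An 8 mm divider, slightly lower than the rim, leaves two bays of 110 (x) by 108 (y) mm, centred at y = +58 and -58 mm. One holds the wax tin, the other only the cork pad; which is which varies.
- bay_pad: Thin cork pad, 90 x 90 x 2 mm, fixed on the floor of the empty bay within about 8 mm of the bay's centre; origin: centre of its underside (its top is 2 mm higher, and 42 mm below the rim); axes as the box's.
- tin: Round wax tin, 65 mm across, 37 mm high, standing loose in the other bay; origin: centre of its underside. It stays there.
- kit_lid (a joint): Angle of the box's lid: 0 = closed on the rim, grows as it opens, 1.57 = upright at the back of the box, stop at 1.9. Starts wide open, 1.6 to 1.8. The hinge is stiff (about 0.18 N m): the lid stays where it is left and must be brought all the way down, with about 1 to 3 N near its free edge.
- lid_hinge (a point): Middle of the hinge line (along y), at the box's far edge, 52.5 mm above the worktop; its axes turn with the lid and equal the box's when shut. The lid is a 9 mm board whose inner face contains the hinge line; it reaches 129 mm along this point's -x to its free edge and is 246 mm wide. Its outer face (+z) bears two 4 mm battens, 16 mm wide, 80 mm either side of the middle.
- lid_tab (a point): Outer end of the brass thumb tab, 40 mm wide and 3 mm thick, at the middle of the lid's free edge, 143 mm from the hinge line. With the lid wide open it is about 0.19 m above the worktop. Axes as lid_hinge.
- reed_plate: Flat brass reed plate, 53 x 158 x 4 mm, lying on the worktop behind the rest; bystander.
- tweezers: Steel tweezers, 107 x 58 x 8 mm over all, lying at the left front; bystander.
- bar: Dark wooden bar, 43 x 146 x 12 mm over all, lying near the front edge; bystander.

How it is judged:
On the way:
1. the block lies flat on the pad in the empty bay, released, with the lid still open (x of block_mid in the frame of bay_pad between -0.04 and 0.04 m and y of block_mid in the frame of bay_pad between -0.04 and 0.04 m and z of block_mid in the frame of bay_pad below 0.024 m and angle between the z axis of block_mid and the z axis of kit_box, either way round below 0.12 rad and value of joint kit_lid above 0.8 rad and contact force between the fingers and block below 0.05 N), for 0.2 s.
At the end, for the whole second after the job is handed in: The block lies flat (within 0.12 rad) and at rest on the cork pad, its centre within 40 mm (x and y) of the pad centre and at most 24 mm above its underside; the lid is shut (below 0.05 rad) and still; the tin stands upright (within 0.12 rad) on the floor of its bay (x of block_mid in the frame of bay_pad between -0.04 and 0.04 m and y of block_mid in the frame of bay_pad between -0.04 and 0.04 m and z of block_mid in the frame of bay_pad below 0.024 m and angle between the z axis of block_mid and the z axis of kit_box, either way round below 0.12 rad and value of joint kit_lid below 0.05 rad and velocity of joint kit_lid below 0.05 rad/s and linear speed of block below 0.02 m/s and horizontal distance between tin and kit_box below 0.09 m and height (world z) of tin below 0.014 m and angle between tin's own z axis and vertical below 0.12 rad); the robot touches nothing.
It fails at once if the block is dropped or thrown (faster than 0.9 m/s out of the fingers) (linear speed of block above 0.9 m/s and contact force between the fingers and block below 0.01 N).
It fails at once if the tin is lifted or tipped in its bay (height (world z) of tin above 0.03 m or angle between tin's own z axis and vertical above 0.3 rad).
It fails at once if a bystander is moved more than 30 mm (distance of any of reed_plate, tweezers, bar from where it was at the start of the episode above 0.03 m).
It also fails if it takes over 56 s, if anything falls off the work surface, if the arm or the gripper's body presses on something with over 40 N, if the wrist force passes 120 N, or if a joint passes its speed limit or range.

## Working session

There is one attempt and no reset: what is moved stays moved. The work goes in short steps, Python scripts to look and compute and a tool call to move; the robot and the scene stay as the last step left them, time stands still between calls to the robot, and variables do not carry over. Pictures are saved under pics/ and viewed, at most 10 in all, crops included, and the job is handed in when it is done.

Besides the shell and the picture viewer there is one more tool, called after ">>>" as name([rows], argument=value, ...), one row to a line, values as JSON. jog_arm: Moves the arm, as the interface text tells. Shifts and turns lie within -1 to 1; 1 stands for 0.25 m of shift or 180 degrees of turn. Its arguments: {"type":"object","properties":{"increments":{"type":"array"},"force":{"type":"number"}},"required":["increments"]}

```bash
mkdir -p pics; cat > h.py <<'E'
import numpy as np, cv2
from scipy.spatial.transform import Rotation as R
from scipy.optimize import least_squares
from workcell import env, cams, ticket, spotter
def rot(q): return R.from_quat(q,scalar_first=True)
def campose(c,st=None):
    if 'mount' in c:
        T=np.eye(4);T[:3,:3]=rot(st['orientation']).as_matrix();T[:3,3]=st['tcp_pos'];M=T@np.array(c['mount']);return M[:3,:3],M[:3,3]
    a=np.array(c['attitude']); 
    return (rot(a).as_matrix() if a.size==4 else a),np.array(c['xyz'])
def K(c): return np.array([[c['fx'],0,c['cx']],[0,c['fy'],c['cy']],[0,0,1.]]),np.array([c['k1'],0,0,0,0.])
def ray(c,uv,st=None):
    Rm,o=campose(c,st);k,d=K(c);p=cv2.undistortPoints(np.array([[uv]],float),k,d)[0,0]
    v=Rm@np.array([p[0],p[1],1]);return o,v/np.linalg.norm(v)
def onplane(c,uv,z,st=None):
    o,v=ray(c,uv,st);return o+v*(z-o[2])/v[2]
def proj(c,X,st=None):
    Rm,o=campose(c,st);k,d=K(c);x=(np.atleast_2d(X)-o)@Rm
    return cv2.projectPoints(x,np.zeros(3),np.zeros(3),k,d)[0][:,0]
def tri(rs):
    A=sum(np.eye(3)-np.outer(v,v) for o,v in rs);b=sum((np.eye(3)-np.outer(v,v))@o for o,v in rs)
    X=np.linalg.solve(A,b);return X,[round(float(np.linalg.norm((np.eye(3)-np.outer(v,v))@(X-o)))*1000,1) for o,v in rs]
E
cat > a.py <<'E'
from h import *
np.set_printoptions(precision=3,suppress=True)
C={n:cams.read_camera(n) for n in('scene','top')}
for n,c in C.items():
    cv2.imwrite(f'pics/{n}0.png',c['pixels'][...,::-1]); print(n,c['xyz'],c['attitude'],c['fx'],c['k1'])
for t in['block_mid','block','rest_slope','kit_box','bay_pad','tin','lid_hinge','lid_tab']:
    rs=[]
    for n,c in C.items():
        r=spotter.landmark_of(t,n)
        if r: rs.append(ray(c,r[0]['uv'])); print(t,n,np.array(r[0]['uv']),round(r[0]['conf'],2))
    if len(rs)==2: print('  ',*tri(rs))
E
python3 a.py
```

```text
scene [ 0.062 -0.69   0.715] [-0.418  0.859 -0.265  0.134] 465.1844804071907 0.0182067527000085
top [0.327 0.023 1.251] [ 0.056 -0.696  0.713 -0.061] 425.16114475900764 -0.06293236231687296
block_mid scene [220.9 180.5] 0.65
block_mid top [225.2 226. ] 0.63
   [0.489 0.164 0.059] [1.2, 1.2]
block scene [224.3 181.5] 0.98
block top [228.  222.7] 0.6
   [0.497 0.157 0.058] [0.7, 0.7]
rest_slope scene [229.6 276.8] 0.69
rest_slope top [224.9 221.2] 0.92
   [ 0.545  0.222 -0.359] [19.1, 19.1]
kit_box scene [339.7 313.2] 0.85
kit_box top [379.5 220.3] 0.82
   [ 0.499 -0.286  0.006] [2.7, 2.7]
bay_pad scene [359.9 327.4] 0.94
bay_pad top [397.7 219.3] 0.7
   [ 0.5   -0.338  0.018] [1.6, 1.6]
tin scene [314.2 297.5] 0.68
tin top [361.  227.5] 0.66
   [ 0.48  -0.23   0.009] [1.5, 1.5]
lid_hinge scene [358.9 281. ] 0.62
lid_hinge top [376.8 199.7] 0.68
   [ 0.554 -0.272  0.049] [1.9, 1.9]
lid_tab scene [378.6 217.2] 0.82
lid_tab top [384.9 175.7] 0.61
   [ 0.59  -0.262  0.187] [2.9, 2.9]
```

View pics/scene0.png

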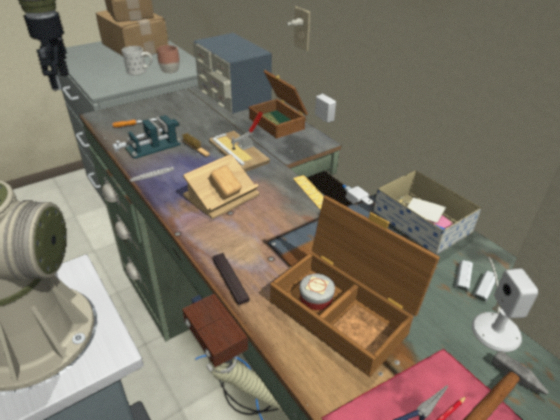

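View pics/top0.png

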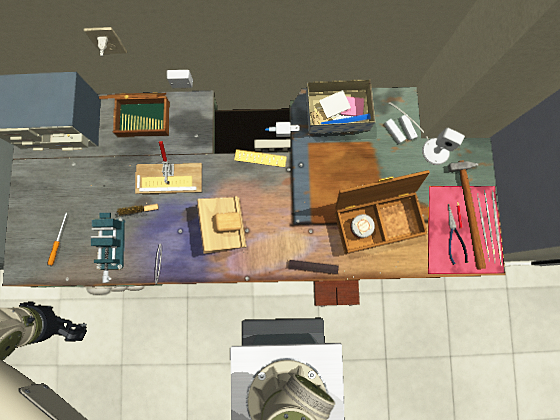

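The rest with the block is left of centre (top image, block about (228,223)). The empty cork bay is the box's right one (about (398,219)), the tin is in the left bay, and the lid is wide open at the back.

```bash
cat >> h.py <<'E'
def rows(p0,R0,p1,R1,n,grip,lim=True):
    """n rows from pose to pose, straight line + slerp"""
    rv=(R0.inv()*R1).as_rotvec()/n; Rc=R0; out=[]
    for i in range(n):
        d=Rc.inv().apply((p1-p0)/n); out.append([round(float(x),3) for x in [*(d/0.25),*(rv/np.pi)]]+[grip]); Rc=Rc*R.from_rotvec(rv)
    print('step mm',np.linalg.norm(p1-p0)/n*1000,'deg',np.degrees(np.linalg.norm(rv)));print(str(out).replace(' ',''))
def tool(z,y):
    z=np.array(z,float)/np.linalg.norm(z);y=np.array(y,float);y=y-z*(y@z);y/=np.linalg.norm(y)
    return R.from_matrix(np.c_[np.cross(y,z),y,z])
E
cat > b.py <<'E'
from h import *
np.set_printoptions(precision=3,suppress=True)
s=env.get_state();R0=rot(s['orientation']);p0=np.array(s['tcp_pos']);print(s['clock'],p0,R0.as_matrix())
w=cams.read_camera('wrist');print(np.array(w['mount']))
c=cams.read_camera('top')
m=max(spotter.cut_out('block','top'),key=lambda r:r['conf'])
a=onplane(c,[198,199],.075);b=onplane(c,[202,251],.075);print('rest edge',a,b,'rest y ang',np.degrees(np.arctan2(*(a-b)[[1,0]])))
# box rim: front-left, front-right, back-right top view
for uv,z in [((342,252),.052),((425,231),.052),((337,205),.052)]: print(onplane(c,uv,z))
yr=(a-b);yr[2]=0;yr/=np.linalg.norm(yr)   # level, ~+x world
xh=np.cross([0,0,1],yr)                  # left
n=np.cos(.5)*np.array([0,0,1])-np.sin(.5)*xh
B=np.array([.489,.164,.059])
for sg in(1,-1):
    R1=tool(-n,sg*yr); print(sg,(R0.inv()*R1).as_rotvec(),n)
    rows(p0,R0,B+.13*n,R1,14,0)
E
python3 b.py
```

```text
0.9 [0.253 0.516 0.231] [[-0.898  0.44   0.   ]
 [ 0.44   0.898  0.   ]
 [-0.     0.    -1.   ]]
[[-0.001 -0.962 -0.274  0.07 ]
 [ 1.    -0.001 -0.001 -0.001]
 [ 0.    -0.274  0.962 -0.143]
 [ 0.     0.     0.     1.   ]]
rest edge [0.565 0.239 0.075] [0.418 0.227 0.075] rest y ang 4.684888877189974
[ 0.407 -0.164  0.052]
[ 0.461 -0.406  0.052]
[ 0.542 -0.156  0.052]
1 [-0.258  0.454  1.011] [ 0.039 -0.478  0.878]
step mm 34.496193340463535 deg 4.65680663363646
[[-0.114,-0.076,0.017,-0.006,0.01,0.023,0],[-0.12,-0.068,0.012,-0.006,0.01,0.023,0],[-0.124,-0.059,0.006,-0.006,0.01,0.023,0],[-0.129,-0.05,0.001,-0.006,0.01,0.023,0],[-0.132,-0.041,-0.004,-0.006,0.01,0.023,0],[-0.134,-0.031,-0.009,-0.006,0.01,0.023,0],[-0.136,-0.021,-0.014,-0.006,0.01,0.023,0],[-0.136,-0.011,-0.018,-0.006,0.01,0.023,0],[-0.136,-0.001,-0.023,-0.006,0.01,0.023,0],[-0.135,0.01,-0.027,-0.006,0.01,0.023,0],[-0.133,0.02,-0.031,-0.006,0.01,0.023,0],[-0.13,0.03,-0.035,-0.006,0.01,0.023,0],[-0.126,0.04,-0.039,-0.006,0.01,0.023,0],[-0.122,0.05,-0.042,-0.006,0.01,0.023,0]]
-1 [-0.525 -0.298 -2.057] [ 0.039 -0.478  0.878]
step mm 34.496193340463535 deg 8.772318974648782
[[-0.114,-0.076,0.017,-0.012,-0.007,-0.047,0],[-0.101,-0.092,0.016,-0.012,-0.007,-0.047,0],[-0.086,-0.107,0.014,-0.012,-0.007,-0.047,0],[-0.069,-0.119,0.011,-0.012,-0.007,-0.047,0],[-0.051,-0.128,0.008,-0.012,-0.007,-0.047,0],[-0.032,-0.134,0.004,-0.012,-0.007,-0.047,0],[-0.012,-0.138,-0.001,-0.012,-0.007,-0.047,0],[0.009,-0.138,-0.006,-0.012,-0.007,-0.047,0],[0.029,-0.135,-0.011,-0.012,-0.007,-0.047,0],[0.048,-0.128,-0.017,-0.012,-0.007,-0.047,0],[0.065,-0.119,-0.023,-0.012,-0.007,-0.047,0],[0.082,-0.108,-0.029,-0.012,-0.007,-0.047,0],[0.096,-0.093,-0.034,-0.012,-0.007,-0.047,0],[0.107,-0.077,-0.04,-0.012,-0.007,-0.047,0]]
```

>>> jog_arm([
  [[-0.114,-0.076,0.017,-0.006,0.01,0.023,0],[-0.12,-0.068,0.012,-0.006,0.01,0.023,0],[-0.124,-0.059,0.006,-0.006,0.01,0.023,0],[-0.129,-0.05,0.001,-0.006,0.01,0.023,0],[-0.132,-0.041,-0.004,-0.006,0.01,0.023,0],[-0.134,-0.031,-0.009,-0.006,0.01,0.023,0],[-0.136,-0.021,-0.014,-0.006,0.01,0.023,0],[-0.136,-0.011,-0.018,-0.006,0.01,0.023,0],[-0.136,-0.001,-0.023,-0.006,0.01,0.023,0],[-0.135,0.01,-0.027,-0.006,0.01,0.023,0],[-0.133,0.02,-0.031,-0.006,0.01,0.023,0],[-0.13,0.03,-0.035,-0.006,0.01,0.023,0],[-0.126,0.04,-0.039,-0.006,0.01,0.023,0],[-0.122,0.05,-0.042,-0.006,0.01,0.023,0],[0,0,0,0,0,0,0]],
])

```text
clock: 2.55
tcp_pos: [0.4966, 0.0974, 0.1747]
orientation: [-0.174, 0.66, 0.711, 0.169]
wrist_force: [-0.2, -0.1, -0.1]
finger_gap: 0.0856
grip_force: 0.0
```

```bash
cat > c.py <<'E'
from h import *
from scipy.optimize import minimize
np.set_printoptions(precision=4,suppress=True)
V=[]
for n in('wrist','scene','top'):
    s=env.get_state();c=cams.read_camera(n);r=spotter.cut_out('block',n)
    lm=spotter.landmark_of('block_mid',n)
    print(n,[(x['conf'],x['region'].sum(),x['uv']) for x in r[:2]],[(l['uv'],l['conf']) for l in lm[:1]])
    V.append((c,r[0]['region'],s))
    if n=='wrist': im=c['pixels'].copy()
r_=.003
g=np.array([[a*(.026-r_*k[0]),b*(.0375-r_*k[1]),e*(.017-r_*k[2])] for a in(-1,1) for b in(-1,1) for e in(-1,1) for k in((1,0,1),(0,1,1),(1,1,0),(.3,.3,.3),)])
def pose(q):
    yr=np.array([np.cos(q[3]),np.sin(q[3]),0]);xh=np.cross([0,0,1],yr);n=np.cos(.5)*np.array([0,0,1])-np.sin(.5)*xh
    x=-yr;return np.array(q[:3]),np.c_[x,np.cross(n,x),n]   # block axes
def hull(c,s,q):
    p,A=pose(q);return cv2.convexHull(proj(c,g@A.T+p,s).astype(np.float32))
def iou(c,m,s,q):
    h=np.zeros(m.shape,np.uint8);cv2.fillConvexPoly(h,(hull(c,s,q)*16).astype(np.int32),1,cv2.LINE_AA,4)
    h=h>0;return (h&m).sum()/(h|m).sum()
f=lambda q:-sum(w*iou(*v,q) for w,v in zip((3,1,1),V))
q0=np.array([.489,.164,.059,.08])
S=np.vstack([q0]+[q0+d for d in np.diag([.012,.012,.012,.1])])
o=minimize(f,q0,method='Nelder-Mead',options=dict(initial_simplex=S,xatol=1e-5,fatol=1e-5,maxiter=300))
q=o.x;print(q,[iou(*v,q) for v in V])
p,A=pose(q);np.save('blk.npy',q);s=V[0][2]
cv2.polylines(im,[hull(V[0][0],s,q).astype(int)],True,(0,255,0),1);cv2.imwrite('pics/w1.png',im[...,::-1])
R1=tool(-A[:,2],-A[:,0]);p0=np.array(s['tcp_pos'])
T=p-.013*A[:,2]     # tips 4 mm over board
print('delta tool (units)',rot(s['orientation']).inv().apply(T-p0)/.25,'turn',(rot(s['orientation']).inv()*R1).as_rotvec()/np.pi,'in final',R1.inv().apply(T-p0)/.25)
E
python3 c.py
```

```text
wrist [(0.67, np.int64(6670), [289.0, 208.0])] [([291.5, 204.7], 0.56)]
scene [(0.94, np.int64(674), [224.6, 181.7])] [([223.2, 181.1], 0.68)]
top [(0.72, np.int64(494), [227.3, 223.3])] [([226.4, 222.7], 0.6)]
[0.5001 0.1604 0.0455 0.1226] [np.float64(0.9744114636642784), np.float64(0.818069306930693), np.float64(0.8546712802768166)]
delta tool (units) [-0.0222  0.0248  0.626 ] turn [ 0.0107  0.0032 -0.0125] in final [-0.0299  0.0448  0.6246]
```

View pics/w1.png

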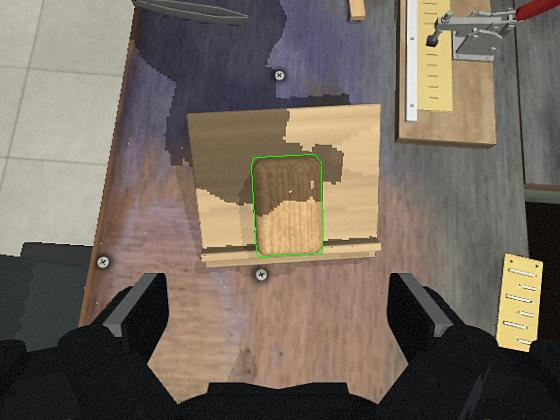

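The wrist picture shows the block at (289,205), well outlined by the fit. It rests on the lip, fingers at left and right below it. I'm fixing its height from the rest geometry (about 0.051) and refitting the rest.

```bash
sed -e "s/^for n in('wrist','scene','top')/for n in('wrist',)/" -e 's/^f=.*/f=lambda q:-iou(*V[0],[q[0],q[1],.051,q[2]])/' -e "s/^q0=.*/q0=np.array([.497,.160,.11])/" -e "s/np.diag(\[.012,.012,.012,.1\])/np.diag([.006,.006,.06])/" -e 's/^q=o.x;/q=np.array([o.x[0],o.x[1],.051,o.x[2]]);/' c.py > c2.py; cat >> c2.py <<'E'
# pregrasp align rows then descend
rows(p0,rot(s['orientation']),T+.06*A[:,2],R1,4,0); 
print('rest geometry ok? yaw',q[3])
E
python3 c2.py
```

```text
wrist [(0.76, np.int64(6621), [294.4, 211.7])] [([293.3, 213.6], 0.74)]
[0.4996 0.1589 0.051  0.125 ] [np.float64(0.9363597793805685)]
delta tool (units) [-0.039   0.0332  0.5995] turn [ 0.01    0.0031 -0.0105] in final [-0.0462  0.0506  0.5978]
step mm 22.766210118626596 deg 0.666993124568227
[[-0.01,0.01,0.09,0.002,0.001,-0.003,0],[-0.011,0.011,0.09,0.002,0.001,-0.003,0],[-0.011,0.011,0.09,0.002,0.001,-0.003,0],[-0.011,0.012,0.09,0.002,0.001,-0.003,0]]
rest geometry ok? yaw 0.12496866614545435
```

>>> jog_arm([
  [[-0.01,0.01,0.09,0.002,0.001,-0.003,0],[-0.011,0.011,0.09,0.002,0.001,-0.003,0],[-0.011,0.011,0.09,0.002,0.001,-0.003,0],[-0.011,0.012,0.09,0.002,0.001,-0.003,0],[0,0,0.06,0,0,0,0],[0,0,0.06,0,0,0,0],[0,0,0.06,0,0,0,0],[0,0,0.03,0,0,0,0],[0,0,0.02,0,0,0,0],[0,0,0,0,0,0,0]],
])

```text
clock: 4.15
tcp_pos: [0.4996, 0.1635, 0.0411]
orientation: [-0.184, 0.64, 0.727, 0.167]
wrist_force: [-0.4, -0.4, -0.6]
finger_gap: 0.0853
grip_force: 0.0
```

```bash
cat > d.py <<'E'
from h import *
np.set_printoptions(precision=4,suppress=True)
s=env.get_state();w=cams.read_camera('wrist');cv2.imwrite('pics/w2.png',w['pixels'][...,::-1])
q=np.load('blk.npy');print(s['wrist_force'],rot(s['orientation']).inv().apply(q[:3]-s['tcp_pos']),s['joint_pos'])
E
python3 d.py
```

```text
[-0.4307 -0.3528 -0.5752] [ 0.0008 -0.0005 -0.0108] [-0.1175  0.4158 -0.412   0.8678  0.4886  1.2959]
```

View pics/w2.png

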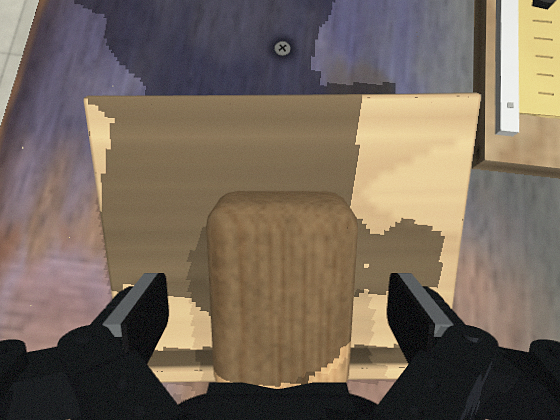

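The block (columns 208–356) sits centred between the open fingers. Closing and lifting.

>>> jog_arm([
  [[0,0,0,0,0,0,255],[0,0,0,0,0,0,255],[0,0,0,0,0,0,255],[0,0,0,0,0,0,255],[0,0,0,0,0,0,255],[0,0,0,0,0,0,255],[0,0,0,0,0,0,255],[0,0,0,0,0,0,255]],
], force=40)

```text
clock: 5.0
tcp_pos: [0.5005, 0.1629, 0.042]
orientation: [-0.184, 0.641, 0.727, 0.168]
wrist_force: [-0.5, -3.0, 5.5]
finger_gap: 0.0503
grip_force: 42.0
```

>>> jog_arm([
  [[0,0,-0.02,0,0,0,255],[0,0,-0.05,0,0,0,255],[0,0,-0.1,0,0,0,255],[0,0,-0.14,0,0,0,255],[0,0,-0.14,0,0,0,255],[0,0,-0.12,0,0,0,255],[0,0,-0.06,0,0,0,255],[0,0,0,0,0,0,255]],
])

```text
clock: 5.8
tcp_pos: [0.5097, 0.0866, 0.1811]
orientation: [-0.182, 0.641, 0.727, 0.168]
wrist_force: [0.3, -0.3, -0.7]
finger_gap: 0.0499
grip_force: 41.8
```

```bash
python3 - <<'E'
import cv2,numpy as np
t=cv2.imread('pics/top0.png')[165:265,325:435]; s=cv2.imread('pics/scene0.png')[190:375,260:445]
a=cv2.resize(t,None,fx=3.6,fy=3.6,interpolation=cv2.INTER_CUBIC);b=cv2.resize(s,None,fx=2.15,fy=2.15,interpolation=cv2.INTER_CUBIC)
h=max(a.shape[0],b.shape[0]);f=lambda i:cv2.copyMakeBorder(i,0,h-i.shape[0],0,0,cv2.BORDER_CONSTANT)
o=np.hstack([f(a),f(b)]);print(a.shape,o.shape);cv2.imwrite('pics/box.png',o)
E
```

```text
(360, 396, 3) (398, 794, 3)
```

View pics/box.png

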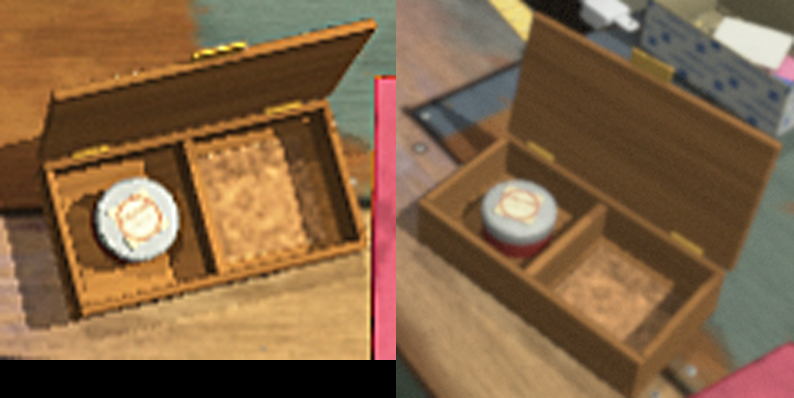

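```bash
cat > e.py <<'E'
from h import *
np.set_printoptions(precision=4,suppress=True)
C={n:cams.read_camera(n) for n in('top','scene')}
P=np.array([[-.063,.12,.052],[-.063,-.12,.052],[.063,-.12,.052],[.063,.12,.052]])
top=np.array([[80,313],[363,242],[325,103],[44,163],[53,95],[376,22],[220,47]]);sc=np.array([[24,204],[241,365],[328,271],[109,140],[139,12],[382,147],[256,55]])
U={'top':(top+.5)/3.6-.5+[325,165],'scene':(sc+.5)/2.15-.5+[260,190]}
def pts(q):
    a=q[3];r=lambda d,y:[.063-d*np.cos(a),y,.0525+d*np.sin(a)]
    X=np.vstack([P,[r(.129,.123),r(.129,-.123),r(.143,0)]]);c,s=np.cos(q[2]),np.sin(q[2])
    return X@np.array([[c,s,0],[-s,c,0],[0,0,1]])+[q[0],q[1],0]
f=lambda q:np.concatenate([(proj(C[n],pts(q))-U[n]).ravel() for n in C])
o=least_squares(f,[.5,-.286,.22,1.7],loss='soft_l1');q=o.x;np.save('box.npy',q);print(q,f(q).reshape(-1,2).round(1).tolist())
c,s=np.cos(q[2]),np.sin(q[2]);W=lambda x,y:np.array([q[0]+c*x-s*y,q[1]+s*x+c*y])
print('bay',W(0,-.058))
for n,uv in(('top',np.array([250,200])),('scene',np.array([617-396,287]))):
    u=(uv+.5)/(3.6 if n=='top' else 2.15)-.5+([325,165] if n=='top' else [260,190]);print('pad?',onplane(C[n],u,.010))
# carry to hover
st=env.get_state();R0=rot(st['orientation']);p0=np.array(st['tcp_pos'])
R1=tool([0,0,-1],[c,s,0]);G=np.array([*W(0,-.058),.20])
rows(p0,R0,G,R1,14,255);print(G)
E
python3 e.py
```

```text
[ 0.4882 -0.2834  0.1964  1.816 ] [[0.1, 1.8], [2.4, 2.9], [1.2, -0.6], [-0.5, 0.5], [-0.4, -0.1], [0.2, 0.4], [-0.2, 0.7], [-2.8, -2.2], [0.2, -0.1], [0.6, -0.2], [0.7, -4.6], [-0.3, -0.8], [1.5, -1.3], [0.2, 1.2]]
bay [ 0.4995 -0.3403]
pad? [ 0.5002 -0.3303  0.01  ]
pad? [ 0.5139 -0.3295  0.01  ]
step mm 30.622211273218827 deg 2.0786741242949636
[[-0.103,-0.017,-0.064,0.001,-0.011,-0.002,255],[-0.105,-0.018,-0.06,0.001,-0.011,-0.002,255],[-0.107,-0.019,-0.056,0.001,-0.011,-0.002,255],[-0.109,-0.019,-0.052,0.001,-0.011,-0.002,255],[-0.111,-0.02,-0.048,0.001,-0.011,-0.002,255],[-0.112,-0.021,-0.044,0.001,-0.011,-0.002,255],[-0.114,-0.021,-0.04,0.001,-0.011,-0.002,255],[-0.115,-0.022,-0.036,0.001,-0.011,-0.002,255],[-0.116,-0.023,-0.032,0.001,-0.011,-0.002,255],[-0.117,-0.023,-0.028,0.001,-0.011,-0.002,255],[-0.118,-0.024,-0.023,0.001,-0.011,-0.002,255],[-0.119,-0.024,-0.019,0.001,-0.011,-0.002,255],[-0.119,-0.025,-0.015,0.001,-0.011,-0.002,255],[-0.119,-0.026,-0.01,0.001,-0.011,-0.002,255]]
[ 0.4995 -0.3403  0.2   ]
```

>>> jog_arm([
  [[-0.103,-0.017,-0.064,0.001,-0.011,-0.002,255],[-0.105,-0.018,-0.06,0.001,-0.011,-0.002,255],[-0.107,-0.019,-0.056,0.001,-0.011,-0.002,255],[-0.109,-0.019,-0.052,0.001,-0.011,-0.002,255],[-0.111,-0.02,-0.048,0.001,-0.011,-0.002,255],[-0.112,-0.021,-0.044,0.001,-0.011,-0.002,255],[-0.114,-0.021,-0.04,0.001,-0.011,-0.002,255],[-0.115,-0.022,-0.036,0.001,-0.011,-0.002,255],[-0.116,-0.023,-0.032,0.001,-0.011,-0.002,255],[-0.117,-0.023,-0.028,0.001,-0.011,-0.002,255],[-0.118,-0.024,-0.023,0.001,-0.011,-0.002,255],[-0.119,-0.024,-0.019,0.001,-0.011,-0.002,255],[-0.119,-0.025,-0.015,0.001,-0.011,-0.002,255],[-0.119,-0.026,-0.01,0.001,-0.011,-0.002,255],[0,0,0,0,0,0,255],[0,0,0,0,0,0,255]],
])

```text
clock: 7.5
tcp_pos: [0.5042, -0.3392, 0.1955]
orientation: [-0.013, 0.625, 0.78, 0.002]
wrist_force: [0.4, 0.6, -0.5]
finger_gap: 0.05
grip_force: 41.8
```

```bash
cat > g.py <<'E'
from h import *
np.set_printoptions(precision=4,suppress=True)
s=env.get_state();w=cams.read_camera('wrist')
print(s['tcp_pos'],rot(s['orientation']).as_matrix(),s['finger_gap'],s['joint_pos'])
q=np.load('box.npy');c,sn=np.cos(q[2]),np.sin(q[2])
rect=lambda x0,x1,y0,y1,z:np.array([[q[0]+c*x-sn*y,q[1]+sn*x+c*y,z] for x,y in((x0,y0),(x1,y0),(x1,y1),(x0,y1))])
im=cv2.resize(w['pixels'],(784,588))
for r in(rect(-.063,.063,-.12,.12,.052),rect(-.055,.055,-.112,-.004,.052)):
    u=(proj(w,r,s)+.5)*1.4-.5;print(u.round(0).tolist());cv2.polylines(im,[u.astype(int)],True,(0,255,0),1)
cv2.imwrite('pics/w3.png',im[...,::-1])
for t in('tin','kit_box','bay_pad','block_mid'): print(t,[(l['uv'],l['conf']) for l in spotter.landmark_of(t,'wrist')[:1]])
E
python3 g.py
```

```text
[ 0.5042 -0.3392  0.1955] [[-0.2173  0.9759 -0.0184]
 [ 0.9759  0.2176  0.0187]
 [ 0.0223 -0.0139 -0.9997]] 0.05000619637777841 [-0.7252  0.4107  0.0993  1.2855  0.0018  0.6263]
[[280.0, 381.0], [489.0, 386.0], [526.0, -78.0], [262.0, -83.0]]
[[293.0, 369.0], [476.0, 373.0], [489.0, 189.0], [288.0, 184.0]]
tin [([282.0, 59.3], 0.96)]
kit_box [([282.2, 132.1], 0.59)]
bay_pad [([276.1, 195.6], 0.95)]
block_mid []
```

View pics/w3.png

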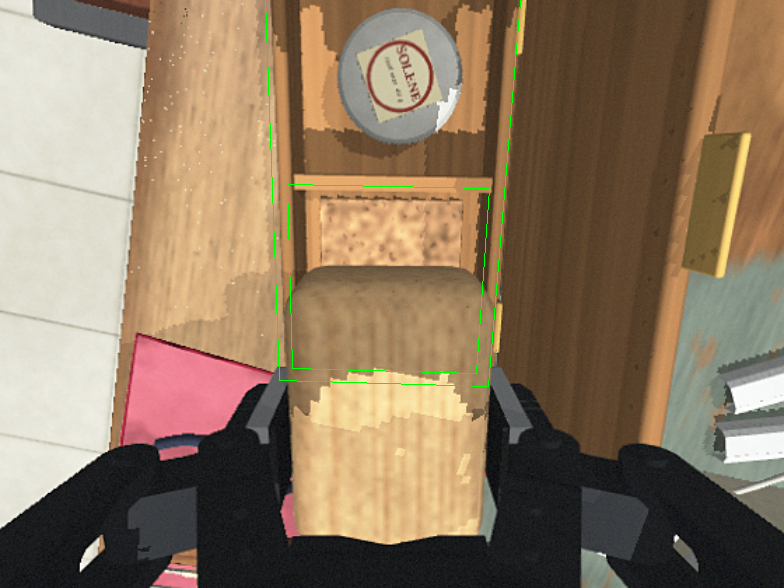

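The wrist view shows the rim overlay matching the box to about 2 mm. The pad is ahead and the tin is in the neighbouring bay around (400,75). I'll level the tool and go down.

```bash
cat > k.py <<'E'
import sys
from h import *
q=np.load('box.npy');c,sn=np.cos(q[2]),np.sin(q[2])
W=lambda x,y,z:np.array([q[0]+c*x-sn*y,q[1]+sn*x+c*y,z])
def go(x,y,z,n,g,p0=None,R0=None):
    s=env.get_state();p0=np.array(s['tcp_pos']) if p0 is None else p0;R0=rot(s['orientation']) if R0 is None else R0
    R1=tool([0,0,-1],[c,sn,0]);rows(p0,R0,W(x,y,z),R1,n,g);return W(x,y,z),R1
if __name__=='__main__':
    go(*map(float,sys.argv[1:4]),int(sys.argv[4]),int(sys.argv[5]));print(np.round(W(*map(float,sys.argv[1:4])),4))
E
python3 k.py 0 -.058 .09 4 255
```

```text
step mm 26.763891327014203 deg 0.4847395960015423
[[-0.002,-0.004,0.107,-0.001,-0.002,0.002,255],[-0.001,-0.004,0.107,-0.001,-0.002,0.002,255],[-0.001,-0.005,0.107,-0.001,-0.002,0.002,255],[-0.0,-0.005,0.107,-0.001,-0.002,0.002,255]]
[ 0.4995 -0.3403  0.09  ]
```

>>> jog_arm([
  [[-0.002,-0.004,0.107,-0.001,-0.002,0.002,255],[-0.001,-0.004,0.107,-0.001,-0.002,0.002,255],[-0.001,-0.005,0.107,-0.001,-0.002,0.002,255],[0,-0.005,0.107,-0.001,-0.002,0.002,255],[0,0,0,0,0,0,255],[0,0,0,0,0,0,255]],
])

```text
clock: 8.35
tcp_pos: [0.4994, -0.3408, 0.0905]
orientation: [0.002, 0.635, 0.773, -0.002]
wrist_force: [0.5, -0.4, 0.4]
finger_gap: 0.0499
grip_force: 41.9
```

```bash
python3 k.py 0 -.058 .026 4 255; python3 - <<'E'
from h import *
s=env.get_state();print(rot(s['orientation']).as_matrix().round(4),s['wrist_force'])
E
```

```text
step mm 16.121830097970545 deg 0.07998731337118027
[[0.001,0.0,0.064,-0.0,0.0,-0.0,255],[0.001,0.0,0.064,-0.0,0.0,-0.0,255],[0.001,0.0,0.064,-0.0,0.0,-0.0,255],[0.001,0.0,0.064,-0.0,0.0,-0.0,255]]
[ 0.4995 -0.3403  0.026 ]
[[-1.937e-01  9.811e-01  4.000e-04]
 [ 9.810e-01  1.937e-01 -5.400e-03]
 [-5.400e-03 -6.000e-04 -1.000e+00]] [ 0.54296736 -0.41944648  0.38495921]
```

>>> jog_arm([
  [[0.001,0,0.064,0,0,0,255],[0.001,0,0.064,0,0,0,255],[0.001,0,0.06,0,0,0,255],[0,0,0.04,0,0,0,255],[0,0,0.02,0,0,0,255],[0,0,0.008,0,0,0,255],[0,0,0.004,0,0,0,255],[0,0,0,0,0,0,255]],
])

```text
clock: 9.15
tcp_pos: [0.4998, -0.3415, 0.0259]
orientation: [0.003, 0.635, 0.772, -0.002]
wrist_force: [0.3, 0.1, -0.9]
finger_gap: 0.0504
grip_force: 41.9
```

>>> jog_arm([
  [[0,0,0.006,0,0,0,255],[0,0,0.006,0,0,0,255],[0,0,0.006,0,0,0,255],[0,0,0.006,0,0,0,255],[0,0,0,0,0,0,255]],
])

```text
clock: 9.65
tcp_pos: [0.4993, -0.341, 0.0189]
orientation: [0.002, 0.635, 0.772, -0.002]
wrist_force: [0.2, 0.1, -1.1]
finger_gap: 0.0503
grip_force: 41.9
```

>>> jog_arm([
  [[0,0,0.004,0,0,0,255],[0,0,0.004,0,0,0,255],[0,0,0,0,0,0,255]],
])

```text
clock: 9.95
tcp_pos: [0.4994, -0.3411, 0.0171]
orientation: [0.002, 0.635, 0.772, -0.002]
wrist_force: [0.5, 0.2, -0.4]
finger_gap: 0.0502
grip_force: 41.9
```

>>> jog_arm([
  [[0,0,0.004,0,0,0,255],[0,0,0.004,0,0,0,255],[0,0,0,0,0,0,255]],
])

```text
clock: 10.25
tcp_pos: [0.4994, -0.3411, 0.0151]
orientation: [0.002, 0.635, 0.772, -0.002]
wrist_force: [-1.0, -0.1, -1.0]
finger_gap: 0.0509
grip_force: 41.9
```

>>> jog_arm([
  [[0,0,0.004,0,0,0,255],[0,0,0,0,0,0,255]],
])

```text
clock: 10.45
tcp_pos: [0.4994, -0.3411, 0.0141]
orientation: [0.002, 0.635, 0.772, -0.002]
wrist_force: [0.4, 0.7, 0.2]
finger_gap: 0.0503
grip_force: 41.9
```

>>> jog_arm([
  [[0,0,0.004,0,0,0,255],[0,0,0,0,0,0,255]],
])

```text
clock: 10.65
tcp_pos: [0.4995, -0.3413, 0.0138]
orientation: [0.003, 0.635, 0.772, -0.002]
wrist_force: [-0.9, 1.9, 3.0]
finger_gap: 0.0501
grip_force: 42.3
```

Contact (3 N). Opening only partway so the fingers clear the walls.

>>> jog_arm([
  [[0,0,0,0,0,0,80],[0,0,0,0,0,0,65],[0,0,0,0,0,0,65],[0,0,0,0,0,0,65],[0,0,0,0,0,0,65]],
])

```text
clock: 11.15
tcp_pos: [0.4995, -0.3411, 0.0131]
orientation: [0.002, 0.635, 0.772, -0.002]
wrist_force: [0.2, -0.4, -0.2]
finger_gap: 0.0637
grip_force: 0.0
```

>>> jog_arm([
  [[0,0,-0.02,0,0,0,65],[0,0,-0.06,0,0,0,65],[0,0,-0.12,0,0,0,65],[0,0,-0.16,0,0,0,65],[0,0,-0.16,0,0,0,65],[0,0,-0.16,0,0,0,65],[0,0,-0.16,0,0,0,255],[0,0,-0.08,0,0,0,255],[0,0,-0.04,0,0,0,255],[0,0,0,0,0,0,255]],
])

```text
clock: 12.15
tcp_pos: [0.4997, -0.3401, 0.2547]
orientation: [0.004, 0.635, 0.772, -0.002]
wrist_force: [0.7, -0.2, -1.3]
finger_gap: 0.0055
grip_force: 0.0
```

```bash
cat > l.py <<'E'
from k import *
np.set_printoptions(precision=4,suppress=True)
s=env.get_state();w=cams.read_camera('wrist');cv2.imwrite('pics/w4.png',w['pixels'][...,::-1]);print(s['tcp_pos'],s['joint_pos'])
for t,z in(('block_mid',.027),('bay_pad',.008),('lid_tab',.19)):
    r=spotter.landmark_of(t,'wrist')
    if r:
        p=onplane(w,r[0]['uv'],z,s);d=p[:2]-q[:2];print(t,r[0]['conf'],p,'box xy',c*d[0]+sn*d[1],-sn*d[0]+c*d[1])
rs=[]
for n in('scene','top','wrist'):
    s=env.get_state();cc=cams.read_camera(n);r=spotter.landmark_of('lid_tab',n)
    if r: rs.append(ray(cc,r[0]['uv'],s))
if len(rs)>1:
    X,e=tri(rs);d=X[:2]-q[:2];print('tab',X,e,'box',c*d[0]+sn*d[1],-sn*d[0]+c*d[1])
E
python3 l.py
```

```text
[ 0.4997 -0.3401  0.2547] [-0.7284  0.3612  0.1709  1.3728 -0.0039  0.648 ]
block_mid 0.71 [ 0.5009 -0.3392  0.027 ] box xy 0.0015473224038943904 -0.05723705996050442
lid_tab 0.96 [ 0.587  -0.2655  0.19  ] box xy 0.10041448065892641 -0.0017353664821632593
tab [ 0.5855 -0.2635  0.1906] [6.8, 4.3, 3.5] box 0.09930663976465956 0.0005471932988537452
```

View pics/w4.png

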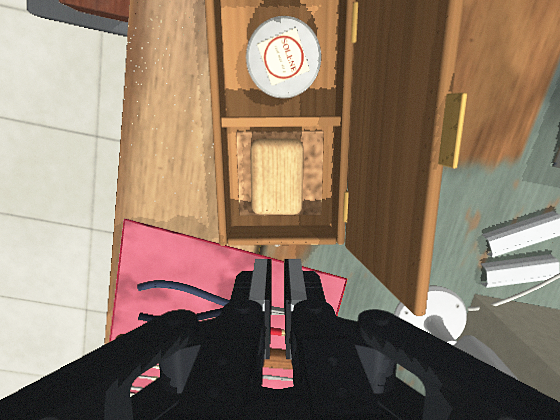

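The block lies flat, mid-pad at about (277,177), with the tin in place and the tab at about (453,130). Now going behind the lid.

```bash
cat > m.py <<'E'
from k import *
P,Rc=go(.145,0,.265,6,255)
P,Rc=go(.145,0,.163,4,255,P,Rc)
print('arc');X=[];prev=P
for th in np.linspace(1.78,0.0,19):
    x=.063-.115*np.cos(th)+.010*np.sin(th)+.012;z=.0525+.115*np.sin(th)+.010*np.cos(th)
    T=W(x,0,z);d=Rc.inv().apply(T-prev)/.25;prev=T;X.append([round(float(v),3) for v in d]+[0,0,0,255])
print(str(X).replace(' ',''))
E
python3 m.py
```

```text
step mm 26.11370004495628 deg 0.05685736571957386
[[0.038,0.097,-0.009,-0.0,0.0,-0.0,255],[0.038,0.097,-0.008,-0.0,0.0,-0.0,255],[0.038,0.097,-0.008,-0.0,0.0,-0.0,255],[0.038,0.097,-0.008,-0.0,0.0,-0.0,255],[0.038,0.097,-0.008,-0.0,0.0,-0.0,255],[0.038,0.097,-0.008,-0.0,0.0,-0.0,255]]
step mm 25.500000000000004 deg 0.0
[[0.0,0.0,0.102,0.0,0.0,0.0,255],[0.0,0.0,0.102,0.0,0.0,0.0,255],[0.0,0.0,0.102,0.0,0.0,0.0,255],[0.0,0.0,0.102,0.0,0.0,0.0,255]]
arc
[[-0.0,-0.145,0.0,0,0,0,255],[0.0,-0.044,-0.011,0,0,0,255],[-0.0,-0.045,-0.007,0,0,0,255],[-0.0,-0.046,-0.002,0,0,0,255],[-0.0,-0.046,0.002,0,0,0,255],[-0.0,-0.045,0.007,0,0,0,255],[0.0,-0.044,0.011,0,0,0,255],[0.0,-0.043,0.016,0,0,0,255],[-0.0,-0.041,0.02,0,0,0,255],[0.0,-0.039,0.024,0,0,0,255],[-0.0,-0.037,0.027,0,0,0,255],[0.0,-0.034,0.031,0,0,0,255],[0.0,-0.03,0.034,0,0,0,255],[-0.0,-0.027,0.037,0,0,0,255],[0.0,-0.023,0.039,0,0,0,255],[0.0,-0.019,0.041,0,0,0,255],[-0.0,-0.015,0.043,0,0,0,255],[-0.0,-0.011,0.044,0,0,0,255],[0.0,-0.006,0.045,0,0,0,255]]
```

>>> jog_arm([
  [[0.038,0.097,-0.008,0,0,0,255],[0.038,0.097,-0.008,0,0,0,255],[0.038,0.097,-0.008,0,0,0,255],[0.038,0.097,-0.008,0,0,0,255],[0.038,0.097,-0.008,0,0,0,255],[0.038,0.097,-0.008,0,0,0,255],[0,0,0,0,0,0,255],[0,0,0.102,0,0,0,255],[0,0,0.102,0,0,0,255],[0,0,0.102,0,0,0,255],[0,0,0.102,0,0,0,255],[0,0,0,0,0,0,255]],
])

```text
clock: 13.85
tcp_pos: [0.6282, -0.2554, 0.1585]
orientation: [-0.001, 0.635, 0.772, -0.003]
wrist_force: [-0.9, 0.5, -0.9]
finger_gap: 0.0004
grip_force: 0.0
```

>>> jog_arm([
  [[0,-0.07,-0.016,0,0,0,255],[0,-0.07,0,0,0,0,255],[0,-0.044,-0.011,0,0,0,255],[0,-0.045,-0.007,0,0,0,255],[0,-0.046,-0.002,0,0,0,255],[0,-0.046,0.002,0,0,0,255],[0,-0.045,0.007,0,0,0,255],[0,-0.044,0.011,0,0,0,255],[0,-0.043,0.016,0,0,0,255],[0,-0.041,0.02,0,0,0,255]],
])

```text
clock: 14.85
tcp_pos: [0.5087, -0.2802, 0.1576]
orientation: [0.002, 0.635, 0.772, -0.002]
wrist_force: [1.7, -1.1, 1.8]
finger_gap: -0.0
grip_force: 0.7
```

```bash
python3 - <<'E'
from k import *
s=env.get_state();d=np.array(s['tcp_pos'])[:2]-q[:2];print('tcp box',c*d[0]+sn*d[1],-sn*d[0]+c*d[1],s['tcp_pos'][2],s['wrist_force'])
rs=[]
for n in('scene','top'):
    cc=cams.read_camera(n);r=spotter.landmark_of('lid_tab',n)
    if r: print(n,r[0]['conf']);rs.append(ray(cc,r[0]['uv']))
if len(rs)>1:
    X,e=tri(rs);d=X[:2]-q[:2];print('tab',e,'box',c*d[0]+sn*d[1],-sn*d[0]+c*d[1],X[2])
E
```

```text
tcp box 0.02076272796154004 -0.0008769224728234271 0.15757548048103454 [ 1.71993968 -1.12869863  1.81235095]
scene 0.8
top 0.82
tab [1.8, 1.8] box -0.0075877476449925495 -0.0017481704716826006 0.17448567772814613
```

The lid follows (about 1.05 rad, 2 N). Continuing down.

>>> jog_arm([
  [[0,-0.039,0.024,0,0,0,255],[0,-0.037,0.027,0,0,0,255],[0,-0.034,0.031,0,0,0,255],[0,-0.03,0.034,0,0,0,255],[0,-0.027,0.037,0,0,0,255],[0,-0.023,0.039,0,0,0,255],[0,-0.019,0.041,0,0,0,255],[0,-0.015,0.043,0,0,0,255],[0,-0.005,0.03,0,0,0,255],[0,0,0,0,0,0,255]],
])

```text
clock: 16.05
tcp_pos: [0.4529, -0.291, 0.0798]
orientation: [0.001, 0.635, 0.772, -0.002]
wrist_force: [0.3, -0.1, -0.1]
finger_gap: -0.0002
grip_force: 0.0
```

>>> jog_arm([
  [[0,0,0.02,0,0,0,255],[0,0,0.02,0,0,0,255],[0,0,0.012,0,0,0,255],[0,0,0.008,0,0,0,255]],
])

```text
clock: 16.45
tcp_pos: [0.4539, -0.2917, 0.0662]
orientation: [0.002, 0.635, 0.772, -0.002]
wrist_force: [-1.3, 0.1, 0.6]
finger_gap: -0.0002
grip_force: 0.4
```

>>> jog_arm([
  [[0,0,0.006,0,0,0,255],[0,0,0.006,0,0,0,255],[0,0,0.004,0,0,0,255],[0,0,0,0,0,0,255]],
])

```text
clock: 16.85
tcp_pos: [0.4539, -0.2917, 0.0623]
orientation: [0.002, 0.635, 0.772, -0.002]
wrist_force: [-0.7, -0.1, 0.5]
finger_gap: 0.0004
grip_force: 0.0
```

>>> jog_arm([
  [[0,0,0.005,0,0,0,255],[0,0,0.003,0,0,0,255],[0,0,0,0,0,0,255]],
])

```text
clock: 17.15
tcp_pos: [0.454, -0.2919, 0.0615]
orientation: [0.003, 0.635, 0.772, -0.002]
wrist_force: [-3.7, 1.3, 8.0]
finger_gap: -0.0003
grip_force: 4.2
```

8 N at the shut height (0.0615 m), so the lid is on its stop. Letting go and checking.

>>> jog_arm([
  [[0,0,-0.01,0,0,0,255],[0,0,-0.04,0,0,0,255],[0,0,-0.1,0,0,0,255],[0,0,-0.16,0,0,0,255],[0,0,-0.16,0,0,0,255],[0,0,-0.1,0,0,0,255],[0,0,-0.03,0,0,0,255],[0,0,0,0,0,0,255],[0,0,0,0,0,0,255]],
])

```text
clock: 18.05
tcp_pos: [0.4531, -0.2904, 0.2091]
orientation: [0.001, 0.635, 0.772, -0.002]
wrist_force: [0.4, 0.9, 0.4]
finger_gap: -0.0003
grip_force: 0.0
```

```bash
python3 - <<'E'
from k import *
cc=cams.read_camera('scene');cv2.imwrite('pics/s5.png',cv2.resize(cc['pixels'][180:390,240:470,::-1],None,fx=2.8,fy=2.8,interpolation=cv2.INTER_CUBIC))
for n in('scene','top','wrist'):
    s=env.get_state();c2=cams.read_camera(n);r=spotter.landmark_of('lid_tab',n)
    for a in(0,.1): print(n,a,proj(c2,W(.063-.143*np.cos(a),0,.054+.143*np.sin(a)),s).round(1),r and r[0]['uv'])
E
```

```text
scene 0 [[309.7 322.6]] [307.4, 322.5]
scene 0.1 [[310.4 317.1]] [307.4, 322.5]
top 0 [[389.5 249.8]] [390.3, 246.6]
top 0.1 [[390.8 249.2]] [390.3, 246.6]
wrist 0 [[226.1 194.1]] [226.7, 198.9]
wrist 0.1 [[224.6 198.2]] [226.7, 198.9]
```

View pics/s5.png

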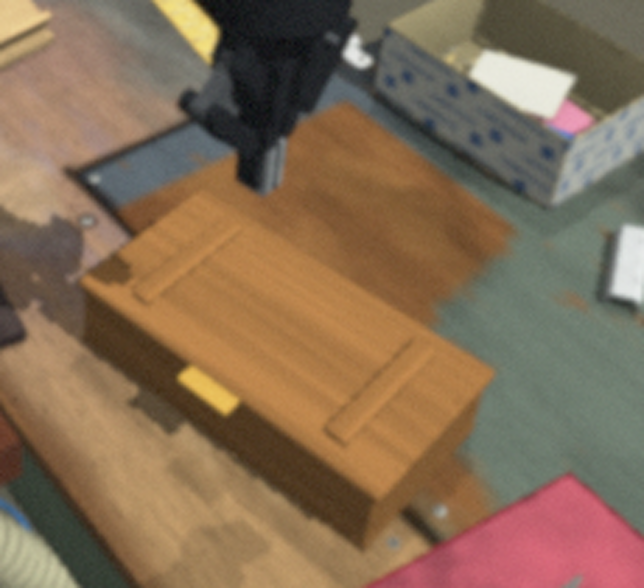

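The lid lies flush on the rim, with the tab at about (208,390) in the crop. The gripper is clear, so I'm handing in.

```bash
python3 -c "
from workcell import ticket;print(ticket.hand_in())"
```

```text
the job is handed in; nothing more can be done
None
```

I set the sanding block down flat on the cork pad, shut the lid fully and let go, and handed the job in with the clock at about 18 s of the 56 s limit; the hand-in returned no verdict.

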